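# Check the probe thermometer and hold it in the warmer's guide

## Robot

A 6-joint arm with a two-finger parallel gripper is mounted at the origin on a cart in front of the work surface, level with it; the furniture and walls round the work are solid. World frame = base frame: x ahead of the robot, y to its left, z up, the work surface at z = 0. Lengths are in m, angles in rad, forces in N, time in s.
With the tool pointing down it reaches from about 0.35 to 0.85 m from the base axis. Payload 8.1 kg.
Tool frame: the origin (TCP) lies where the fingers leave the gripper's body, on its centre line; the fingertips stand 84 mm ahead of it and the grasp point (between the pads) lies 65 mm ahead of it; z points along the fingers, y is the line along which they close (so a half turn about z gives the same grasp; the last joint's range is limited). The gripper opens to 93 mm and grips with 3 to 60 N. Pads are 15 mm wide; open, the fingers measure 128 mm over their backs; the gripper's body (75 mm by 188 mm) begins 65 mm behind the grasp point.
Start: joints at [-1.42, 0.13, 1.488, -0, 1.523, -0.085], TCP at [0.14, -0.583, 0.303] pointing down, gripper open.
Joint ranges: [-2.96, 2.96], [-0.89, 2.26], [0.02, 2.5], [-1.34, 4.48], [0, 2.73], [-2.66, 2.66]. Speed limits (rad/s): [2.39, 2.39, 2.79, 3.14, 3.14, 3.14].

## Interface

Orientations are given as a rotation vector (axis times angle).
In Python, from plant import robot gives the robot as it stands.
- The arm moves only by the shell command python3 -m jog 'ROWS' [FORCE]. ROWS is text: rows parted by semicolons, each of 5 numbers parted by spaces: the opening, from 0 (shut) to 1 (fully open), then the shift along the tool's x, y, z in m, then the turn about the tool's z in degrees. A call has 1 to 10 rows; each row shifts and turns the commanded pose from where the row before left it, along the tool's axes as they then stand; what a row does not reach is not made up. A row lasts 1/12 s, in which the tool goes at most 41.7 mm and 7.16 degrees, less where a joint would pass 70% of its speed; a pose out of reach is approached as far as the arm can. A call with a gripper value outside its range is refused whole. The fingers move at their own pace and stop on an object; FORCE is the grip in N (left out, the last holds). Time passes only in rows, so rows that do not move let the fingers close. It gives the time, the measured TCP pose, the force, the opening and the grip force at its end, in the units of the state.
- robot.read_state(): the state, without advancing time (a new reading comes with each control period).
- robot.read_camera(name): name is "scene" or "top"; returns a dict with "color" (384x512x3 uint8, red, green, blue), "intrinsics" (3x3 intrinsics, pixels), "k1" (the pictures are not rectified: a ray, as slopes to the right and down, at radius r is drawn at 1 + k1 r^2 times it, then the intrinsics apply), "pose" (4x4, takes a point from camera to world coordinates). Camera axes: x right, y down, z forward; pixel columns grow to the right and rows downward; lengths in m; the calibration is good to about 2 mm. A picture is of the moment at which its call begins. There is no depth.
- robot.close_job(): hands the job in; it is judged then, once.
The state is a dict: "t": time; "q": joint angles; "dq": joint speeds; "joint_torque": joint torques, N m; "tool_pos": TCP position; "orientation": TCP orientation; "force": force on the tool from outside, world axes, zero at the start; "wrist_torque": the same for the moment, N m; "opening": finger opening in m; "gripper_force": force on a finger pad.
Only numpy, scipy, OpenCV 4.12 (cv2) and the standard library are available. Lean on these libraries where they do the work, as an engineer would, in place of code of your own. Each camera call takes 0.05 s, during which the arm holds its last target. There are 200 camera calls.

## Task

Take the yellow probe thermometer out of its stand and, with its tip, press the orange sprung pad of the check block down to its stop and hold it there for a good second. Then lower the stem through the blue guide hole in the warmer's lid, never touching the warmer, until the red band is level with the top of the guide. Finish while holding the probe there, upright, still and centred in the hole; leave everything else where it stands.

Things in the scene. Friction and masses are not known exactly. Their poses are not given: they have to be found in the camera images.
- probe: Loose probe thermometer, about 80 g, upright in its stand. Origin at the stem's tip, z up along the stem. Steel stem 8 mm in diameter, z = 0 to 100 mm; black collar 27 mm across, z = 100 to 106, its underside on the stand's top; yellow flat-sided handle, z = 105 to 163, 22 mm along x, 26 mm along y. Black display on its -x side
- probe_tip (a point): The tip (lower end) of the probe's stem
- probe_mark (a point): Middle of the red band (4 mm tall) round the stem, 60 mm above the tip, on the stem's axis
- probe_grip (a point): Point on the probe's axis 136 mm above the tip, near the middle of the handle's height; fingertips that reach 19 mm below it clear the stand by 17 mm
- stand: Fixed probe stand: grey foot 80x80x10 mm and white tube 36 mm across at the top, 48 mm at the foot, top at 115 mm, bore 20 mm. Origin under its centre, on the worktop; z up. The probe stands on its tube, tip 15 mm above the worktop: lift it 100 mm straight up to clear
- checker: Fixed grey check block 80x70x36 mm with a steel collar (42 mm across, top at 42 mm) round an orange sprung pad. Origin under its centre, on the worktop; z up
- pad_top (a point): Centre of the top of the orange sprung pad (25 mm across), 52 mm above the worktop when up, 44 mm when fully down
- plunger (a joint): Travel of the orange pad: 0 up, grows as it is pressed down, 0.008 m fully down at its solid stop. Spring: about 1 N to start, 5 N at the stop; it comes back up when released
- warmer: Fixed round warming pot: white body, steel lid 128 mm across (top at 91 mm), in its middle a blue guide bush 36 mm across, top at 110 mm, with an upright through bore 20 mm in diameter, about 25 mm deep; below it the pot is hollow, floor at 12 mm. Grey dial on its -x side. Origin under its centre, on the worktop; z up
- guide_mouth (a point): Centre of the upper rim of the guide bush's bore, 110 mm above the worktop; z up along the bore
- jar_counter: Bystander, leave alone: black-lidded cream jar, 72x72x86 mm. Origin under its centre
- pot_c0: Bystander, leave alone: low white and red pot, 68x68x43 mm. Origin under its centre
- amber_dropper: Bystander, leave alone: amber dropper bottle, 33x34x102 mm. Origin under its centre
- tape_d: Bystander, leave alone: white roll of tape lying flat, 68x68x25 mm. Origin under its centre
- measuring_cup: Bystander, leave alone: white mixing cup, 64x64x61 mm. Origin under its centre
- ampoule_box: Bystander, leave alone: small white carton lying flat, 95x60x24 mm. Origin under its centre
Things that resemble listed ones, but are neither listed nor needed, are in the scene too. What is meant by the probe is not green, pink or purple, and is the smaller of those in its own colour.

How it is judged:
By the outcome, as a careful person would: the job done as asked, in the order asked, and still so for the second after the job is handed in, while the arm keeps its last pose, push and grip.
It also fails if it takes over 72 s, if anything falls off the work surface, if the arm or the gripper's body presses on something with over 40 N, if the wrist force passes 120 N, or if a joint passes its speed limit or range.

## Working session

There is one attempt and no reset: what is moved stays moved. The work goes in short steps, Python scripts to look and compute and a shell command to move; the robot and the scene stay as the last step left them, time stands still between calls to the robot, and variables do not carry over. Pictures are saved under pics/ and viewed, at most 10 in all, crops included, and the job is handed in when it is done.

```bash
mkdir -p pics; ls; cat > h.py <<'E'
import numpy as np, cv2
from plant import robot
from scipy.spatial.transform import Rotation as R
def snap(n,f=None):
    c=robot.read_camera(n)
    if f: cv2.imwrite('pics/'+f,c['color'][...,::-1])
    return c
def ray(c,uv):
    K=np.array(c['intrinsics']);T=np.array(c['pose'])
    p=cv2.undistortPoints(np.array([[uv]],float),K,np.array([c['k1'],0,0,0,0.]))  # placeholder model
    # exact: drawn = s*(1+k1 r^2), same as opencv radial
    d=T[:3,:3]@np.array([*p[0,0],1]);return T[:3,3],d
def plane(c,uv,z):
    o,d=ray(c,uv);return o+d*(z-o[2])/d[2]
def proj(c,P):
    K=np.array(c['intrinsics']);T=np.linalg.inv(np.array(c['pose']))
    r,_=cv2.Rodrigues(T[:3,:3]);return cv2.projectPoints(np.array(P,float).reshape(-1,3),r,T[:3,3],K,np.array([c['k1'],0,0,0,0.]))[0].reshape(-1,2)
def tri(c1,a,c2,b):
    o,d=ray(c1,a);p,e=ray(c2,b);d/=np.linalg.norm(d);e/=np.linalg.norm(e)
    s=np.linalg.lstsq(np.c_[d,-e],p-o,rcond=None)[0];A=o+s[0]*d;B=p+s[1]*e
    return (A+B)/2,np.linalg.norm(A-B)
E
python3 - <<'E'
from h import *
for n in('scene','top'):
    c=snap(n,n+'0.png');print(n,c['intrinsics'],c['k1'],np.round(c['pose'],3))
s=robot.read_state();print(s['orientation'],s['force'],s['opening'],s['t'])
print(R.from_rotvec(s['orientation']).as_matrix().round(3))
E
```

```text
pics
scene [[476.65331663   0.         257.95351817]
 [  0.         476.65331663 191.35478772]
 [  0.           0.           1.        ]] 0.0697683095237465 [[-0.684 -0.469  0.559 -0.296]
 [-0.73   0.444 -0.52   0.77 ]
 [-0.004 -0.763 -0.646  1.073]
 [ 0.     0.     0.     1.   ]]
top [[483.08463103   0.         253.19675237]
 [  0.         483.08463103 189.59054605]
 [  0.           0.           1.        ]] -0.16263734972465702 [[-0.422 -0.867  0.264  0.162]
 [-0.906  0.402 -0.13   0.17 ]
 [ 0.007 -0.295 -0.956  1.516]
 [ 0.     0.     0.     1.   ]]
[-3.11814907e+00 -3.69370891e-01  1.19986630e-04] [-0.2957702  -0.82935918  0.96852776] 0.09289926479269912 0.1
[[ 0.972  0.234 -0.   ]
 [ 0.234 -0.972  0.002]
 [ 0.    -0.002 -1.   ]]
```

View pics/scene0.png

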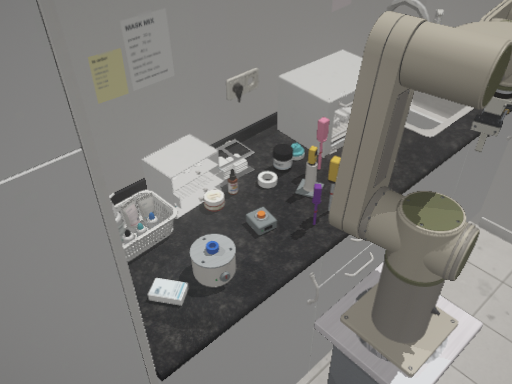

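View pics/top0.png

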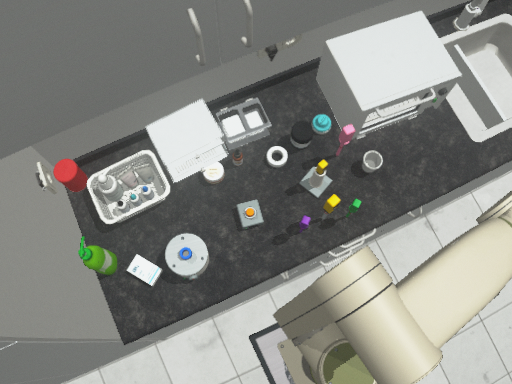

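The scene view shows the probe in its stand at (312,155), the check block at (262,220) and the warmer at (214,260). In the top view they are at (321,165), (250,212) and (187,255). The larger yellow decoy is at top (332,203).

```bash
python3 - <<'E'
from h import *
S=snap('scene');T=snap('top')
def crop(c,u,v,r=22): return cv2.resize(c['color'][v-r:v+r,u-r:u+r,::-1],(264,264),interpolation=cv2.INTER_NEAREST)
cv2.imwrite('pics/crops1.png',np.vstack([np.hstack([crop(S,312,162),crop(S,262,218),crop(S,214,252)]),np.hstack([crop(T,321,172),crop(T,250,212),crop(T,187,255)])]))
def blob(c,lo,hi,u,v,r=22):
    h=cv2.cvtColor(c['color'],cv2.COLOR_RGB2HSV);m=cv2.inRange(h,lo,hi);k=np.zeros_like(m);k[v-r:v+r,u-r:u+r]=1;m=m*k
    n,l,st,ce=cv2.connectedComponentsWithStats(m);i=1+np.argmax(st[1:,4]);return st[i],ce[i]
Y=((20,140,90),(35,255,255));O=((3,150,120),(18,255,255));B=((105,130,60),(125,255,255))
for nm,col,s,t,z in(('probe',Y,(312,155),(321,165),.155),('pad',O,(262,215),(250,212),.052),('bush',B,(213,247),(187,255),.105)):
    a,ca=blob(S,*col,*s);b,cb=blob(T,*col,*t)
    print(nm,a,ca.round(1),b,cb.round(1),plane(S,ca,z).round(4),plane(T,cb,z).round(4),tri(S,ca,T,cb))
E
```

```text
probe [309 146   8  18 102] [311.9 154.6] [317 159  11  15 103] [321.5 165.8] [ 0.5124 -0.2254  0.155 ] [ 0.5195 -0.2342  0.155 ] (array([ 0.52245636, -0.2376113 ,  0.14369211]), np.float64(0.00013761783564839072))
pad [258 211   7   7  40] [260.8 214.1] [246 209   8   8  17] [249.2 212.9] [0.5002 0.0164 0.052 ] [0.5025 0.0132 0.052 ] (array([0.50381647, 0.01277348, 0.04718529]), np.float64(0.0003773350402022464))
bush [206 241  12  13 122] [212.  247.1] [180 248  12  11  78] [185.3 253. ] [0.4544 0.245  0.105 ] [0.4585 0.2416 0.105 ] (array([0.45961222, 0.24172492, 0.09859424]), np.float64(0.0006165171227235582))
```

View pics/crops1.png

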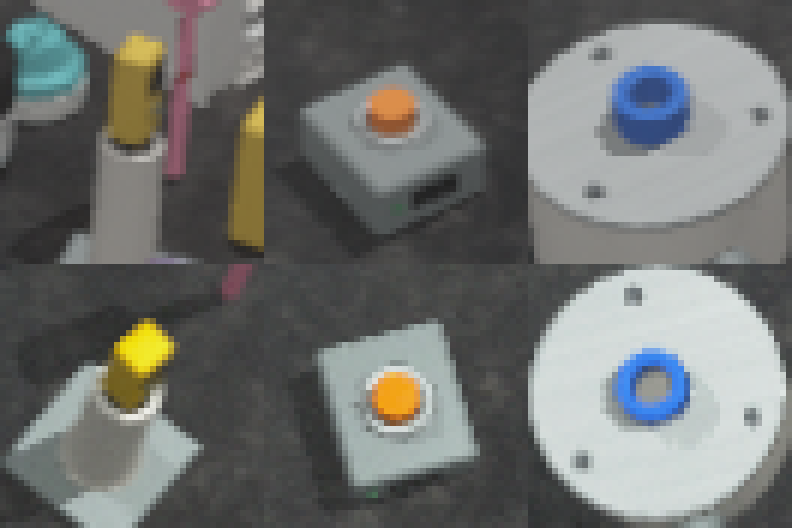

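The crops show the tops clearly. In the top view the handle's top face is at (323,163), the pad at (249.5,211.8) and the bore at (185.7,252.5). In the scene view they are at (313.5,147), (260.7,212.2) and (212.2,244.7).

```bash
python3 - <<'E'
from h import *
S=snap('scene');T=snap('top')
for n,s,t,z in(('probe',(313.5,147),(323,163),.178),('pad',(260.7,212.2),(249.5,211.8),.052),('bore',(212.2,244.7),(185.7,252.5),.11)):
    print(n,plane(S,s,z).round(4),plane(T,t,z).round(4),tri(S,s,T,t))
f=lambda x,y:(299+x/6-.5,150+(y-264)/6-.5)
P=[plane(T,f(*p),.01)[:2] for p in((5,462),(85,367),(200,450))]
Q=[plane(T,f(*p),.178)[:2] for p in((115,345),(147,320),(175,348))]
for A in(P,Q): print([ (np.degrees(np.arctan2(*(A[i+1]-A[i])[::-1])).round(1),np.linalg.norm(A[i+1]-A[i]).round(3)) for i in(0,1)])
print((P[0]+P[2])/2)
# refine stand yaw: grey foot mask
q=robot.read_state();print(q['tool_pos'])
E
```

```text
probe [ 0.5168 -0.2356  0.178 ] [ 0.5194 -0.2355  0.178 ] (array([ 0.51894482, -0.23658831,  0.17654474]), np.float64(0.002074953479078841))
pad [0.5067 0.0107 0.052 ] [0.5054 0.0109 0.052 ] (array([0.5054232 , 0.01135515, 0.05319946]), np.float64(0.0008628910745585062))
bore [0.4572 0.2418 0.11  ] [0.4582 0.2396 0.11  ] (array([0.45911079, 0.2400141 , 0.10716903]), np.float64(0.0007046195643893208))
[(np.float64(-64.7), np.float64(0.072)), (np.float64(-152.9), np.float64(0.078))]
[(np.float64(-76.2), np.float64(0.021)), (np.float64(-162.9), np.float64(0.02))]
[ 0.51693448 -0.23419869]
[ 0.14017154 -0.58326214  0.3023705 ]
```

```bash
python3 - <<'E'
from h import *
S=snap('scene');T=snap('top')
for n,s,t in(('pink',(324,120),(348,128)),('bigyel',(338,160),(334,199)),('purple',(318,187),(305,221)),('teal',(299,147),(322,119)),('jar',(283,151),(301,130))):
    print(n,*tri(S,s,T,t))
print(plane(T,(356,203),.18))
s=robot.read_state();M=R.from_rotvec(s['orientation'])
print(M.inv().apply(np.array([.518,-.2355,.36])-s['tool_pos']))
E
```

```text
pink [ 0.57755243 -0.34968819  0.20438682] 0.005689979147092761
bigyel [ 0.39999789 -0.2086692   0.20211249] 0.007153734631089386
purple [ 0.38746682 -0.11224269  0.15711643] 0.0014891376292909644
teal [ 0.69456137 -0.3557344   0.03164116] 0.016460404855330832
jar [ 0.67865694 -0.25847804  0.06809714] 0.006739446010661992
[ 0.36908912 -0.26570317  0.18      ]
[ 0.4486152  -0.24996114 -0.05731017]
```

```bash
python3 -m jog '1 0 0 -0.03 0; 1 0.03 -0.017 -0.027 0; 0.65 0.032 -0.018 0 0;0.65 0.032 -0.018 0 0;0.65 0.032 -0.018 0 0;0.65 0.032 -0.018 0 0;0.65 0.032 -0.018 0 0;0.65 0.032 -0.018 0 0;0.65 0.032 -0.018 0 0;0.65 0.032 -0.018 0 0' 
python3 -m jog '0.65 0.032 -0.018 0 0;0.65 0.032 -0.018 0 0;0.65 0.032 -0.018 0 0;0.65 0.032 -0.018 0 0;0.65 0.032 -0.018 0 0;0.65 0 0 0 -6.5;0.65 0 0 0 0; 0.65 0 0 0 0'
cat > go.py <<'E'
import sys
from h import *
def go(x,y,z):
    s=robot.read_state();M=R.from_rotvec(s['orientation'])
    print('t',round(s['t'],2),'F',np.round(s['force'],1),'pos',np.round(s['tool_pos'],4),'tool x at',np.degrees(np.arctan2(*M.as_matrix()[1::-1,0])).round(2),'z',M.as_matrix()[:,2].round(4),'go',M.inv().apply(np.array([x,y,z])-s['tool_pos']).round(4),s['opening'],s['gripper_force'])
if __name__=='__main__': go(*map(float,sys.argv[1:]))
E
python3 go.py .518 -.2355 .216
```

```text
t: 1.23
tool_pos: [0.3805, -0.3597, 0.3587]
orientation: [3.119, 0.369, 0.0]
force: [0.4, 0.3, 0.2]
opening: 0.0605
gripper_force: 0.0
t: 1.9
tool_pos: [0.514, -0.2361, 0.3583]
orientation: [3.094, 0.544, -0.001]
force: [-0.1, 0.4, -0.7]
opening: 0.0604
gripper_force: 0.0
t 1.9 F [-0.1  0.4 -0.7] pos [ 0.514  -0.2361  0.3583] tool x at 19.93 z [-5.e-04 -2.e-04 -1.e+00] go [0.0041 0.0008 0.1423] 0.060426245476133886 0.0
```

```bash
python3 -m jog '0.65 0.004 0.001 0.02 0;0.65 0 0 0.03 0;0.65 0 0 0.03 0;0.65 0 0 0.03 0;0.65 0 0 0.02 0;0.65 0 0 0.012 0;0.65 0 0 0 0;0.65 0 0 0 0'
python3 - <<'E'
from h import *
S=snap('scene');T=snap('top')
def crop(c,u,v,r=22): return cv2.resize(c['color'][v-r:v+r,u-r:u+r,::-1],(396,396),interpolation=cv2.INTER_NEAREST)
cv2.imwrite('pics/grip.png',np.hstack([crop(S,312,158,30),crop(T,321,168,30)]))
E
python3 go.py .518 -.2355 .216
```

```text
t: 2.57
tool_pos: [0.5176, -0.2366, 0.2168]
orientation: [-3.094, -0.542, 0.001]
force: [0.6, -0.2, 1.2]
opening: 0.0604
gripper_force: 0.0
t 2.67 F [ 0.5 -0.4 -0. ] pos [ 0.5188 -0.2368  0.2187] tool x at 19.93 z [ 0.0027 -0.0016 -1.    ] go [-0.0003 -0.0015  0.0026] 0.06012796539392225 0.0
```

View pics/grip.png

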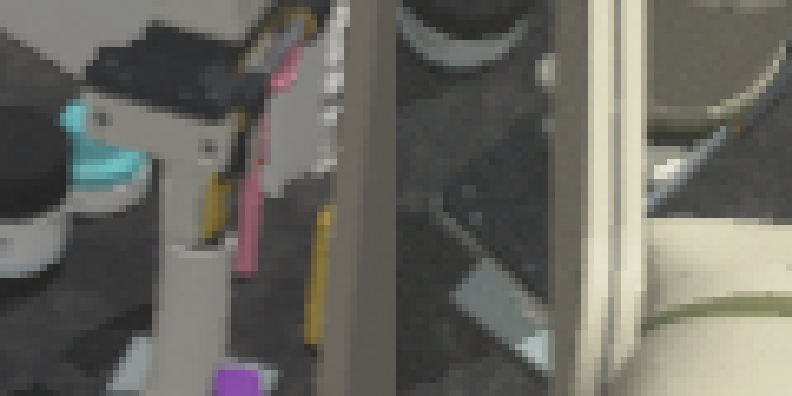

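The gripper straddles the handle with no contact: the near finger is in front of it at scene crop (200,200), and the handle sits behind it above the stand. Closing and lifting.

```bash
python3 -m jog '0.2 0 0 0 0;0.2 0 0 0 0;0.2 0 0 0 0;0 0 0 0 0;0 0 0 0 0;0 0 0 0 0;0 0 0 0 0' 35
python3 go.py .518 -.2355 .336
```

```text
t: 3.25
tool_pos: [0.5181, -0.2358, 0.2165]
orientation: [-3.094, -0.546, 0.0]
force: [-0.8, 0.5, 1.3]
opening: 0.0258
gripper_force: 35.0
t 3.25 F [-0.8  0.5  1.3] pos [ 0.5181 -0.2358  0.2165] tool x at 20.01 z [-1.e-04  1.e-04 -1.e+00] go [ 0.     -0.0003 -0.1195] 0.025844551821127628 34.996622800827026
```

```bash
python3 -m jog '0 0 0 -0.006 0;0 0 0 -0.012 0;0 0 0 -0.02 0;0 0 0 -0.02 0;0 0 0 -0.02 0;0 0 0 -0.02 0;0 0 0 -0.02 0;0 0 0 -0.012 0;0 0 0 0 0'
python3 go.py .5054 .011 .336
```

```text
t: 4.0
tool_pos: [0.5191, -0.2365, 0.351]
orientation: [3.09, 0.545, 0.008]
force: [0.4, 0.3, -0.4]
opening: 0.0258
gripper_force: 35.0
t 4.0 F [ 0.4  0.3 -0.4] pos [ 0.5191 -0.2365  0.351 ] tool x at 20.01 z [ 0.0056 -0.0032 -1.    ] go [ 0.0717 -0.2373  0.0141] 0.025829973554114084 34.99625265598297
```

```bash
python3 -m jog '0 0.005 -0.0162 0 0;0 0.0090 -0.0295 0 0;0 0.0090 -0.0295 0 0;0 0.0090 -0.0295 0 0;0 0.0090 -0.0295 0 0;0 0.0090 -0.0295 0 0;0 0.0090 -0.0295 0.012 0;0 0.0090 -0.0295 0.012 0;0 0.0045 -0.0135 0.012 0;0 0 0 0 0'
python3 -m jog '0 0 0 0 0;0 0 0 0 0'
python3 go.py .5054 .011 .3115
python3 - <<'E'
from h import *
S=snap('scene');T=snap('top')
def crop(c,u,v,r=30): return cv2.resize(c['color'][v-r:v+r,u-r:u+r,::-1],(396,396),interpolation=cv2.INTER_NEAREST)
print(proj(S,[(.5054,.011,.1),(.5054,.011,.052)]),proj(T,[(.5054,.011,.1),(.5054,.011,.052)]))
cv2.imwrite('pics/chk.png',np.hstack([crop(S,261,205,34),crop(T,250,208,34)]))
E
```

```text
t: 4.83
tool_pos: [0.5037, 0.0139, 0.3066]
orientation: [-3.091, -0.551, 0.008]
force: [0.0, 0.6, -1.0]
opening: 0.0258
gripper_force: 35.0
t: 5.0
tool_pos: [0.5054, 0.0102, 0.3104]
orientation: [3.093, 0.546, -0.001]
force: [0.2, 0.1, -0.8]
opening: 0.0258
gripper_force: 35.0
t 5.0 F [ 0.2  0.1 -0.8] pos [0.5054 0.0102 0.3104] tool x at 20.01 z [-3.e-04 -5.e-04 -1.e+00] go [ 0.0003 -0.0007 -0.0011] 0.02583680594639765 34.99613106250763
[[260.92283678 201.01935336]
 [260.92258253 212.45066558]] [[249.47508912 207.83243618]
 [249.48112438 211.79834751]]
```

View pics/chk.png

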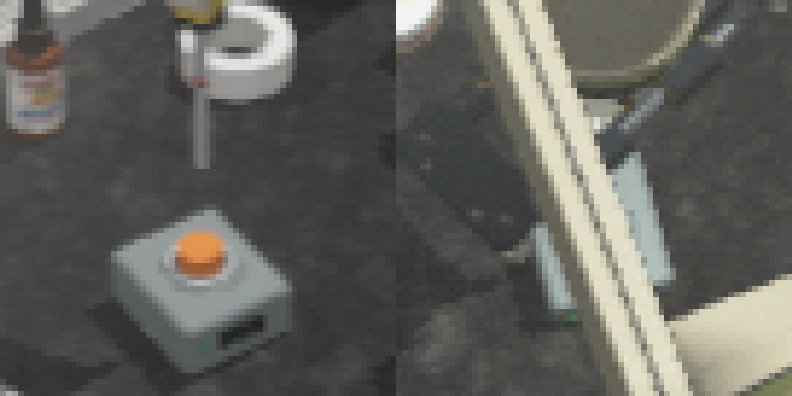

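The scene crop shows the stem tip at pixel (261.2,198.9). That matches the prediction for tip z = 0.109, directly over the pad. Descending now.

```bash
python3 -m jog '0 0 0 0.01 0;0 0 0 0.015 0;0 0 0 0.015 0;0 0 0 0.01 0;0 0 0 0.004 0;0 0 0 0.004 0;0 0 0 0.003 0;0 0 0 0 0;0 0 0 0 0' | egrep 'pos|force'
python3 -m jog '0 0 0 0.002 0;0 0 0 0 0;0 0 0 0 0' | egrep 'pos|force'
python3 -m jog '0 0 0 0.001 0;0 0 0 0 0;0 0 0 0 0' | egrep 'pos|force'
```

```text
tool_pos: [0.5057, 0.0107, 0.2502]
force: [-1.8, 0.6, 1.0]
gripper_force: 35.0
tool_pos: [0.5058, 0.0108, 0.248]
force: [-0.1, -0.7, 2.6]
gripper_force: 35.0
tool_pos: [0.5057, 0.0108, 0.2468]
force: [-0.1, -0.9, 2.8]
gripper_force: 35.0
```

```bash
for i in 1; do python3 -m jog '0 0 0 0.001 0;0 0 0 0 0;0 0 0 0 0' | egrep 'pos|force'; done
python3 -m jog '0 0 0 0.001 0;0 0 0 0 0;0 0 0 0 0' | egrep 'pos|force'
python3 -m jog '0 0 0 0.0005 0;0 0 0 0 0;0 0 0 0 0' | egrep 'pos|force'
```

```text
tool_pos: [0.5057, 0.0109, 0.2457]
force: [1.3, -0.9, 3.2]
gripper_force: 35.0
tool_pos: [0.5057, 0.0108, 0.2449]
force: [1.1, -1.0, 5.0]
gripper_force: 35.0
tool_pos: [0.5058, 0.0108, 0.2448]
force: [-1.4, -0.4, 8.3]
gripper_force: 35.0
```

```bash
python3 -m jog '0 0 0 0.0005 0;0 0 0 0 0;0 0 0 0 0;0 0 0 0 0;0 0 0 0 0;0 0 0 0 0;0 0 0 0 0;0 0 0 0 0;0 0 0 0 0;0 0 0 0 0' | egrep 'pos|force'
python3 -m jog '0 0 0 0 0;0 0 0 0 0;0 0 0 0 0;0 0 0 0 0;0 0 0 0 0;0 0 0 0 0;0 0 0 0 0;0 0 0 0 0;0 0 0 0 0;0 0 0 0 0' | egrep 't:|pos|force'
```

```text
tool_pos: [0.5059, 0.0108, 0.2446]
force: [-0.7, -0.5, 10.2]
gripper_force: 35.0
t: 8.77
tool_pos: [0.5058, 0.0108, 0.2446]
force: [-1.9, -0.7, 10.7]
gripper_force: 35.0
```

```bash
python3 -m jog '0 0 0 -0.004 0;0 0 0 -0.01 0;0 0 0 -0.02 0;0 0 0 -0.025 0;0 0 0 -0.025 0;0 0 0 -0.018 0;0 0 0 -0.008 0;0 0 0 0 0' | egrep 'pos|force'
python3 -m jog '0 0.002 -0.0145 0 0;0 0.0042 -0.029 0 0;0 0.0042 -0.029 0 0;0 0.0042 -0.029 0 0;0 0.0042 -0.029 0 0;0 0.0042 -0.029 0 0;0 0.0042 -0.029 0 0;0 0.0042 -0.029 0 0;0 0.002 -0.0145 0 0;0 0 0 0 0'| egrep 'pos|force'
python3 -m jog '0 0 0 0 0;0 0 0 0 0;0 0 0 0 0'| egrep 'pos|force'
python3 go.py .4582 .2403 .3406
python3 - <<'E'
from h import *
S=snap('scene');T=snap('top')
def crop(c,u,v,r=26): return cv2.resize(c['color'][v-r:v+r,u-r:u+r,::-1],(396,396),interpolation=cv2.INTER_CUBIC)
print(proj(S,[(.4582,.2403,.15),(.4582,.2403,.11)]),proj(T,[(.4582,.2403,.15),(.4582,.2403,.11)]))
cv2.imwrite('pics/w.png',np.hstack([crop(S,212,236),crop(T,186,250)]))
E
```

```text
tool_pos: [0.5058, 0.0109, 0.3554]
force: [0.6, -0.4, -0.2]
gripper_force: 35.0
tool_pos: [0.4557, 0.2428, 0.351]
force: [0.6, -0.6, -0.6]
gripper_force: 35.0
tool_pos: [0.4574, 0.2393, 0.3526]
force: [-0.0, 0.0, -0.9]
gripper_force: 35.0
t 10.52 F [-0.   0.  -0.9] pos [0.4574 0.2393 0.3526] tool x at 19.95 z [-1.1e-03 -8.0e-04 -1.0e+00] go [ 0.0011 -0.0007  0.012 ] 0.026113701088814643 34.99614894390106
[[211.43008359 234.01109834]
 [212.38666209 244.23876901]] [[183.71047715 250.24564933]
 [185.49798654 252.60855603]]
```

View pics/w.png

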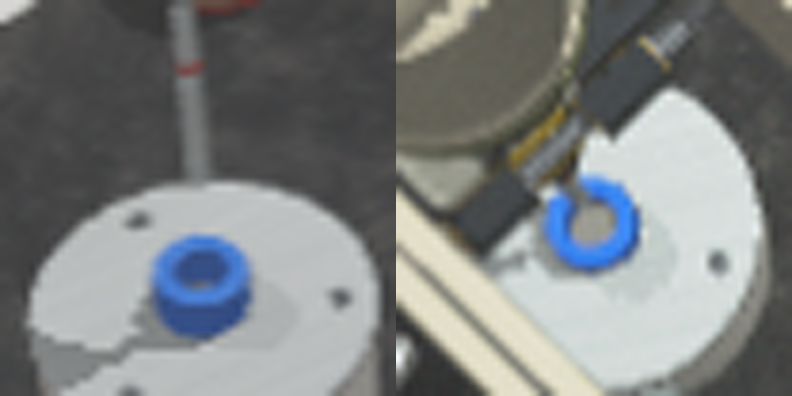

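The scene crop shows the tip at about (211.6,233.1) and the bore at (212,244.6). In the top crop the stem hangs over the bush, with the bore at about (185.3,252.8). For the second bore measurement I'll fit ellipses to the unoccluded pictures from the start.

```bash
python3 - <<'E'
from h import *
S=snap('scene');T=snap('top');C={}
for n,c,(u,v) in(('scene',S,(212,246)),('top',T,(186,253))):
    im=cv2.imread(f'pics/{n}0.png')[v-14:v+14,u-14:u+14];k=12
    im=cv2.resize(im,None,fx=k,fy=k,interpolation=cv2.INTER_CUBIC);h=cv2.cvtColor(im,cv2.COLOR_BGR2HSV)
    blue=cv2.inRange(h,(100,110,40),(130,255,255));b=h[...,2][blue>0]
    t,_=cv2.threshold(b.reshape(-1,1),0,255,cv2.THRESH_OTSU)
    face=blue&cv2.inRange(h[...,2],int(t),255)
    print(n,'otsu',t,np.percentile(b,[5,25,50,75,95]))
    for m in(blue,face):
        cs,hi=cv2.findContours(m,cv2.RETR_CCOMP,cv2.CHAIN_APPROX_NONE);i=max(range(len(cs)),key=lambda i:cv2.contourArea(cs[i]))
        for q in [cv2.convexHull(cs[i])]+[cs[j] for j in range(len(cs)) if hi[0][j][3]==i and cv2.contourArea(cs[j])>300]:
            e=cv2.fitEllipse(q);p=((np.array(e[0])+.5)/k-.5+(u-14,v-14))
            print(p.round(2),np.round(np.array(e[1])/k,2),plane(c,p,.11).round(4))
E
```

```text
scene otsu 159.0 [120. 125. 147. 193. 201.]
[211.96 247.08] [12.9  13.42] [0.4507 0.2479 0.11  ]
[211.73 246.88] [1.18 2.73] [0.4517 0.2478 0.11  ]
[211.88 245.15] [ 9.13 12.41] [0.4565 0.2435 0.11  ]
[211.91 244.96] [5.22 7.17] [0.457 0.243 0.11 ]
top otsu 203.0 [154. 201. 231. 240. 248.]
[185.29 252.96] [12.09 12.47] [0.4575 0.2413 0.11  ]
[185.38 252.89] [5.79 6.56] [0.4576 0.241  0.11  ]
[185.09 252.61] [11.38 11.84] [0.4587 0.2414 0.11  ]
[185.1  252.48] [6.8  7.31] [0.459  0.2412 0.11  ]
```

```bash
python3 -m jog '0 0.0015 -0.0023 0.008 0;0 0 0 0.012 0;0 0 0 0.009 0;0 0 0 0.0035 0;0 0 0 0 0;0 0 0 0 0;0 0 0 0 0;0 0 0 0 0;0 0 0 0 0'|egrep 'pos|force'
python3 go.py .458 .242 .2506
python3 - <<'E'
from h import *
S=snap('scene');T=snap('top')
print(tri(S,(211.9,245.0),T,(185.1,252.5)))
def crop(c,u,v,r=18): return cv2.resize(c['color'][v-r:v+r,u-r:u+r,::-1],(396,396),interpolation=cv2.INTER_CUBIC)
print(proj(S,[(.458,.242,.1194),(.458,.242,.11)]),proj(T,[(.458,.242,.1194),(.458,.242,.11)]))
cv2.imwrite('pics/w2.png',np.hstack([crop(S,212,240),crop(T,186,250)]))
E
```

```text
tool_pos: [0.4582, 0.2431, 0.3215]
force: [0.9, 0.1, -0.8]
gripper_force: 35.0
t 11.47 F [ 0.9  0.1 -0.8] pos [0.4582 0.2431 0.3215] tool x at 20.01 z [ 1.e-03  4.e-04 -1.e+00] go [-0.0007  0.001   0.0709] 0.025691241528738307 34.996182918548584
(array([0.45959919, 0.2413292 , 0.1066643 ]), np.float64(0.00024869085242934486))
[[211.72809777 242.21889089]
 [211.95143131 244.58728206]] [[184.58011403 252.36528467]
 [184.99476168 252.90707094]]
```

View pics/w2.png

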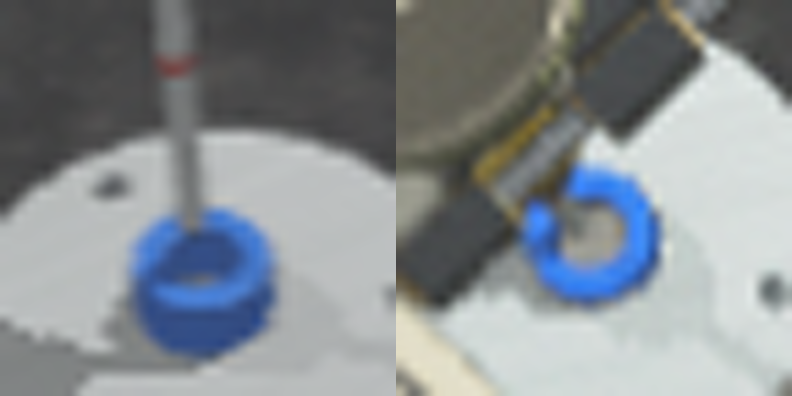

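The tip sits about 0.7 px left of the bore axis in both views, at scene (211,242.4) and top (183.8,252.2). That puts it roughly 2 mm too far in +x,+y. Correcting, then measuring the stem axis numerically.

```bash
python3 -m jog '0 -0.0015 0.0011 0 0;0 0 0 0 0;0 0 0 0 0;0 0 0 0 0;0 0 0 0 0;0 0 0 0 0'|egrep 'pos|force'
cat > stem.py <<'E'
from h import *
S=snap('scene');g=cv2.cvtColor(S['color'],cv2.COLOR_RGB2GRAY).astype(float)
A=[]
for v in range(224,234):
    r=g[v,198:222];b=np.median(r);w=np.clip(r-b-15,0,None);w[:4]=0;w[-4:]=0
    A.append((v,(w*np.arange(198,222)).sum()/w.sum(),w.sum()))
A=np.array(A);print(A.round(2).tolist())
s=robot.read_state();p=s['tool_pos'];print('pos',p.round(4))
print('bore axis u at rows',[(q.round(2)).tolist() for q in proj(S,[(.4583,.2418,z) for z in(.11,.14,.17,.2)])-proj(S,(.4583,.2418,.11))+(211.9,245.0)])
E
python3 stem.py
```

```text
tool_pos: [0.457, 0.2415, 0.3209]
force: [-0.5, -0.2, -1.2]
gripper_force: 35.0
[[224.0, 210.17, 98.0], [225.0, 210.17, 95.0], [226.0, 210.33, 98.0], [227.0, 210.17, 52.0], [228.0, 211.0, 3.0], [229.0, 210.51, 73.0], [230.0, 210.68, 78.0], [231.0, 210.9, 68.0], [232.0, 210.92, 74.0], [233.0, 211.83, 68.5]]
pos [0.457  0.2414 0.3209]
bore axis u at rows [[211.9, 245.0], [211.18, 237.37], [210.44, 229.51], [209.67, 221.41]]
```

```bash
python3 -m jog '0 0 0 0.003 0;0 0 0 0.006 0;0 0 0 0.008 0;0 0 0 0.006 0;0 0 0 0.003 0;0 0 0 0 0;0 0 0 0 0;0 0 0 0 0;0 0 0 0 0;0 0 0 0 0'|egrep 'pos|force'
python3 go.py .457 .2414 .2506
python3 - <<'E'
from h import *
S=snap('scene');T=snap('top')
def crop(c,u,v,r=14): return cv2.resize(c['color'][v-r:v+r,u-r:u+r,::-1],(396,396),interpolation=cv2.INTER_CUBIC)
cv2.imwrite('pics/w3.png',np.hstack([crop(S,212,242),crop(T,186,252)]))
E
```

```text
tool_pos: [0.4571, 0.2415, 0.2954]
force: [0.0, 0.4, -0.7]
gripper_force: 35.0
t 12.95 F [ 0.   0.4 -0.7] pos [0.4571 0.2415 0.2954] tool x at 20.01 z [ 7.e-04  3.e-04 -1.e+00] go [-0.0002  0.0001  0.0448] 0.025944113678257323 34.99640107154846
```

View pics/w3.png

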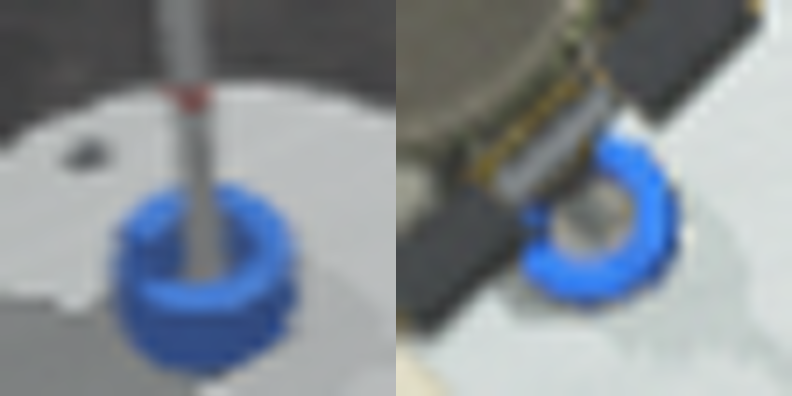

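Stem centred in both views: scene stem at crop x≈204 against bore centre 204, top stem at about (588,214) against bore (588,212). Lowering the rest of the way.

```bash
python3 -m jog '0 0 0 0.004 0;0 0 0 0.007 0;0 0 0 0.008 0;0 0 0 0.008 0;0 0 0 0.008 0;0 0 0 0.006 0;0 0 0 0.003 0;0 0 0 0.0006 0;0 0 0 0 0;0 0 0 0 0'|egrep 'pos|force'
python3 -m jog '0 0 0 0 0;0 0 0 0 0;0 0 0 0 0;0 0 0 0 0;0 0 0 0 0'|egrep 'pos|force'
python3 go.py .457 .2414 .2506
python3 - <<'E'
from h import *
S=snap('scene');T=snap('top')
def crop(c,u,v,r=12): return cv2.resize(c['color'][v-r:v+r,u-r:u+r,::-1],(396,396),interpolation=cv2.INTER_CUBIC)
cv2.imwrite('pics/w4.png',np.hstack([crop(S,212,244),crop(T,186,252)]))
h=S['color'][234:254,204:222].astype(int);m=(h[...,0]-np.maximum(h[...,1],h[...,2]));y,x=np.nonzero(m>15);w=m[y,x];print('red',(x@w/w.sum()+204,y@w/w.sum()+234),len(w))
print(proj(S,[(.4582,.2418,.11),(.4582-.0029,.2418+.0027,.11)]))
E
```

```text
tool_pos: [0.4572, 0.2415, 0.2507]
force: [-0.0, 0.6, -0.2]
gripper_force: 35.0
tool_pos: [0.457, 0.2415, 0.2505]
force: [0.1, -0.6, -0.2]
gripper_force: 35.0
t 14.3 F [ 0.1 -0.6 -0.2] pos [0.457  0.2415 0.2505] tool x at 20.01 z [ 2.e-04  1.e-04 -1.e+00] go [-0.0001  0.     -0.0001] 0.025712949288322955 34.99623477458954
red (np.float64(212.368), np.float64(242.832)) 4
[[211.96240616 244.51229044]
 [211.85964582 245.56546827]]
```

View pics/w4.png

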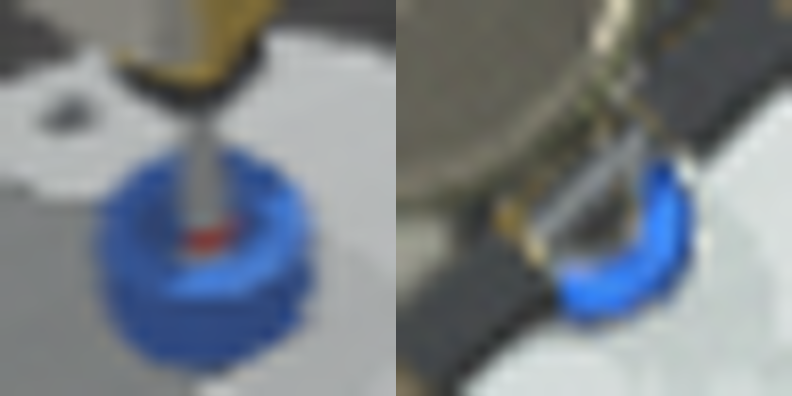

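The scene view shows the red band at (212.2,246.0). The rim centre is (211.9,245.0), and about 1 px of that row difference is just the stem's near surface, so the band is level and centred. The arm is still and force is about zero, so I'm handing in.

```bash
python3 -c "
from plant import robot
print(robot.close_job())"
```

```text
the job is handed in; nothing more can be done
None
```

The job is handed in after about 14 s of robot time: the probe pressed the pad to its stop for over 1.5 s at about 11 N, and is now held still and upright in the warmer's guide, with the red band level with the rim and centred to about 1 mm by the cameras; no result came back.

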